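# Level the compass stand with its screw foot and a spirit level

## Robot

A 6-joint arm with a two-finger parallel gripper is mounted at the origin on a cart in front of the work surface, level with it; the furniture and walls round the work are solid. World frame = base frame: x ahead of the robot, y to its left, z up, the work surface at z = 0. Lengths are in m, angles in degrees, forces in N, time in s.
With the tool pointing down it reaches from about 0.25 to 0.725 m from the base axis. Payload 9.7 kg.
Tool frame: the origin (TCP) lies at the very end of the fingers, on their centre line; the grasp point (between the pads) lies 19 mm behind it; z points along the fingers, y is the line along which they close (so a half turn about z gives the same grasp; the last joint's range is limited). The gripper opens to 85 mm and grips with 20 to 120 N. Pads are 22 mm wide; open, the fingers measure 114 mm over their backs; the gripper's body (76 mm by 85 mm) begins 54 mm behind the grasp point. The pads swing forward as they close: fully open they stand 13 mm farther back than shut.
Start: joints at [72.021, 4.979, 10.078, 95.1, 0, 90], TCP at [0.17, 0.523, 0.21] pointing down, gripper open.
Joint ranges: [-179.16, 179.16], [-48.56, 103.87], [-65.8, 70.77], [-126.05, 130.52], [-82.76, 87.17], [-180, 180]. Speed limits (degrees/s): [127.2, 127.2, 147.25, 180, 180, 180].

## Interface

Orientations are given as [roll, pitch, yaw] about the fixed x, y, z axes, in that order (R = Rz(yaw) Ry(pitch) Rx(roll)).
In Python, from workcell import bot gives the robot as it stands.
- The arm moves only by the tool step_arm, never from a script. Its argument "targets" is a list of rows, each a list of 3 entries, a list of its own where there are three numbers: the opening, from 0 (shut) to 1 (fully open), then the shift along the world's x, y, z in mm, then the turn, a rotation vector about the world's x, y, z in rad. In form: [[grip, [tx, ty, tz], [wx, wy, wz]], ...]. A call has 1 to 8 rows; each row is the pose to reach, as a shift and turn from the pose commanded when the call began; what a row does not reach only later rows make up. A row lasts 1/10 s, in which the tool goes at most 50 mm and 8.59 degrees, less where a joint would pass 70% of its speed; a pose out of reach is approached as far as the arm can. A call with a gripper value outside its range is refused whole. The fingers move at their own pace and stop on an object; "force" is the grip in N (left out, the last holds). Time passes only in rows, so rows that repeat a pose let the fingers close. It gives the time, the measured TCP pose, the force, the opening and the grip force at its end, in the units of the state.
- bot.get_obs(): the state, without advancing time (a new reading comes with each control period).
- bot.camera(name): name is "side" or "top"; returns (picture, depth): 480x640x3 uint8, red, green, blue; 480x640 float32, m along the optical axis (not along the pixel's ray), 0 where there is no reading.
- bot.camera_params(name): a dict with "K" (3x3 intrinsics, pixels), "R" (3x3) and "t" (3): a world point X has camera coordinates R X + t. Camera axes: x right, y down, z forward; pixel columns grow to the right and rows downward; lengths in m; the calibration is good to about 2 mm. A picture is of the moment at which its call begins. camera_params takes no time and is no camera call.
- bot.job_done(): hands the job in; it is judged then, once.
The state is a dict: "time": time; "q": joint angles; "qd": joint speeds; "joint_efforts": joint torques, N m; "ee_pos": TCP position; "tcp_rot": TCP orientation; "wrist_force": force on the tool from outside, world axes, zero at the start; "torque": the same for the moment, N m; "opening": finger opening in m; "grasp_force": force on a finger pad.
Only numpy, scipy, OpenCV 4.12 (cv2) and the standard library are available. Lean on these libraries where they do the work, as an engineer would, in place of code of your own. Each camera call takes 0.05 s, during which the arm holds its last target. There are 200 camera calls.

## Task

The little wooden compass stand sags at its right end: lay the yellow spirit level flat and lengthwise along the front of its shelf, midway between the ends, without dropping it, and let go. Then turn the knurled brass head of the screw foot at the right end (clockwise from above raises that end) until the bubble rests between the two black lines. To prove the reading, finish by pressing lightly and steadily down on the top of the level and stay there, so that the program ends with the fingers still pressing it onto the shelf and the bubble centred; leave the two candle jars, the packet and the compass on the table where they are.

Things in the scene. Friction and masses are not known exactly. Their poses are not given: they have to be found in the camera images.
- level: spirit level: yellow bar, black end caps, 20 (x) x 144 (y) x 36 (z) mm, 0.16 kg (varies). Origin: centre of its underside; y along its length, z up. Grip it from above across its 20 mm width at the middle. Flat top with a 50 mm window over the vial in the middle; press on a solid end block (|y| 27 to 69 mm). Either way round on the shelf is right.
- bubble (a joint): place of the pale bubble in the level's green vial, m; 0 = centred between the two black lines, + toward the level's own +y; travel +-16 mm. Bubble 13 mm long, lines 18 mm apart: centred when both its ends lie inside the lines. It drifts to the higher end, 0.5 mm per mrad of tilt, and takes 1.5 s to come to rest.
- shelf_mid (a point): centre of the top face of the stand's wooden shelf, 130 (x) x 220 (y) mm, 48 mm above the table when level; y toward its left end, x to its back, z normal. Lay the level with its centre about 30 mm in front of this point (x = -30 mm). The shelf pivots about the line 85 mm to the left; at the start this point is about 1 to 2 mm low and the right end 3 to 6 mm.
- shelf: the tilting shelf, origin 85 mm left (+y) of shelf_mid and 16 mm below its top. Fixed on its back half, seen from shelf_mid: an open brass compass (within 33 mm of x = 28, y = 72 mm, lid standing 65 mm high at the back) and a price card (x 34 to 56, y -98 to -26 mm, 58 mm high). The stand does not shift on the table.
- foot_head (a point): centre of the knurled brass head of the screw foot, 165 mm to the right of shelf_mid (-y): upright cylinder 41 mm across, from 64 to 86 mm above the table. Grip from above at any angle, fingertips above 55 mm. Turns in place, friction 0.08 N m, stays where left. Clockwise from above raises the right end: 12 mm a turn, 3.8 mm of bubble per rad. The start is 1.5 to 3 rad short.
- candle_jar_a: bystander: candle jar with orange lid, 68 mm wide, 102 mm high, behind the stand; origin at the centre of its underside
- candle_jar_b: bystander: candle jar with grey lid, 68 mm wide, 102 mm high, behind the stand; origin at the centre of its underside
- packet: bystander: pale blue packet, 85 x 62 x 16 mm, lying behind the jars; origin at the centre of its underside
- compass_b: bystander: closed brass pocket compass, 60 x 54 x 16 mm, at the front of the table; origin at the centre of its underside

How it is judged:
By the outcome, as a careful person would: the job done as asked, in the order asked, and still so for the second after the job is handed in, while the arm keeps its last pose, push and grip.
It also fails if it takes over 72 s, if anything falls off the work surface, if the arm or the gripper's body presses on something with over 40 N, if the wrist force passes 120 N, or if a joint passes its speed limit or range.

## Working session

There is one attempt and no reset: what is moved stays moved. The work goes in short steps, Python scripts to look and compute and a tool call to move; the robot and the scene stay as the last step left them, time stands still between calls to the robot, and variables do not carry over. Pictures are saved under pics/ and viewed, at most 10 in all, crops included, and the job is handed in when it is done.

Besides the shell and the picture viewer there is one more tool, called after "Emit:" by a JSON object that holds its "fn" and its "kwargs". step_arm: Moves the arm, as the interface text tells. Its arguments: {"type":"object","properties":{"targets":{"type":"array","items":{"type":"array"}},"force":{"type":"number"}},"required":["targets"]}

```bash
mkdir -p pics; cat > h.py <<'E'
import numpy as np, cv2
from workcell import bot
def cloud(n):
    im,d=bot.camera(n); p=bot.camera_params(n); K,R,t=map(np.array,(p['K'],p['R'],p['t']))
    v,u=np.mgrid[:480,:640]
    c=np.stack([(u-K[0,2])/K[0,0]*d,(v-K[1,2])/K[1,1]*d,d],-1)
    X=(c-t.ravel())@R; X[d==0]=np.nan
    return im,X
E
python3 - <<'E'
from h import *
a=[]
for n in('side','top'):
    im,X=cloud(n); np.savez(f'{n}0.npz',im=im,X=X)
    cv2.imwrite(f'pics/{n}0.png',im[:,:,::-1]); p=bot.camera_params(n); print(n,-np.array(p['R']).T@np.array(p['t']).ravel(),p['K'][0][0])
print(bot.get_obs())
E
```

```text
side [0.43302591 1.00287903 0.71584184] 468.295544372133
top [ 0.4927325  -0.02138536  1.28730122] 554.0837804335827
{'time': 0.1, 'q': array([7.20197334e+01, 5.00717829e+00, 1.00408792e+01, 9.50982755e+01,
       1.05159990e-03, 9.00027481e+01]), 'qd': array([-0.05349951, -0.05257674,  0.10707184,  0.04452585,  0.01075054,
       -0.04712146]), 'joint_efforts': array([ 4.90242455e-04, -5.21560836e+01,  4.65654159e+01,  1.61118078e-02,
       -3.21384967e-06,  7.05549859e-07]), 'ee_pos': array([0.16970905, 0.52294171, 0.20917824]), 'tcp_rot': array([-1.79935425e+02, -1.04850198e-03,  1.62016984e+02]), 'wrist_force': array([ 0.19958472,  0.27485356, -1.10169456]), 'torque': array([0.05850278, 0.00375633, 0.01692399]), 'grasp_force': 0.0, 'opening': 0.08571308999890724}
```

View pics/side0.png

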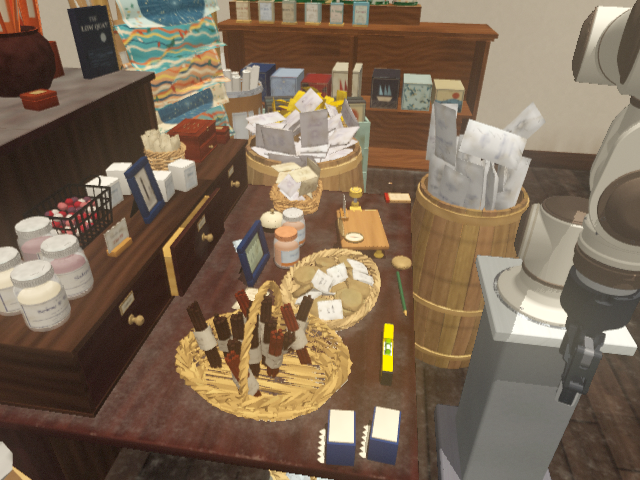

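View pics/top0.png

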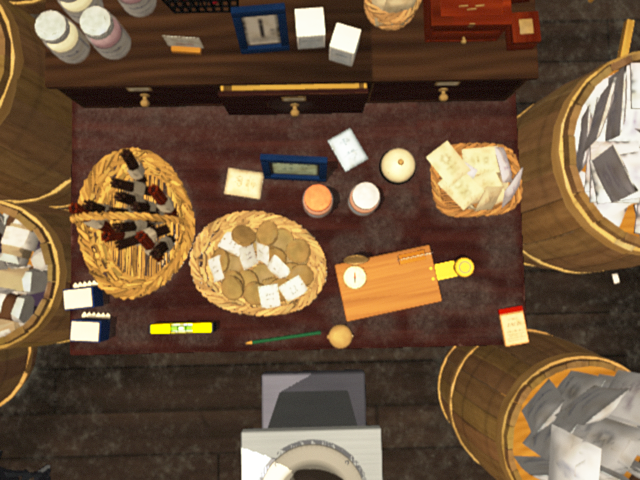

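The side view shows the level at (387,352) and the stand at (362,230). The top view shows the level at (182,328), the shelf centre at about (388,283) and the brass head at (464,268), with the stand slightly turned. Next I measure them.

```bash
cat > m.py <<'E'
from h import *
def rect(P):
    (c,s,a)=cv2.minAreaRect((P[:,:2]*1000).astype(np.float32)); return np.round(c,1),np.round(s,1),round(a,1)
def comp(X,m,uv):
    n,l=cv2.connectedComponents(m.astype(np.uint8)); k=l[uv[1],uv[0]]; M=(l==k)&(k>0)
    return M
E
python3 - <<'E'
from m import *
for n,seeds in (('top',dict(level=(170,328),head=(464,268),shelf=(400,300))),('side',dict(level=(388,372),head=(355,192),shelf=(375,225)))):
    f=np.load(n+'0.npz'); im,X=f['im'],f['X']; hsv=cv2.cvtColor(im,cv2.COLOR_RGB2HSV)
    print(n,{k:(hsv[v[1],v[0]].tolist(),X[v[1],v[0]].round(4).tolist()) for k,v in seeds.items()})
    H,S,V=[hsv[...,i] for i in range(3)]
    x,y,z=X[...,0],X[...,1],X[...,2]
    lev=(y>.2)&(y<.5)&(x<.42)&(z>.015)&(z<.06)&(x>.25)
    masks=dict(level=lev&(H>20)&(H<45)&(S>120), levelall=lev, shelf=(abs(H.astype(int)-14)<9)&(S>90)&(z>.03)&(z<.056)&(x>.3)&(x<.6)&(y<-.02)&(y>-.35), head=(z>.068)&(z<.1)&(H>18)&(H<35)&(S>120)&(y<-.2)&(y>-.45)&(x>.3)&(x<.6))
    for k,m in masks.items():
        P=X[m]
        if len(P)<5: print(k,len(P));continue
        print(k,len(P),P.mean(0).round(4),'z pct',np.nanpercentile(P[:,2],[2,50,90,98]).round(4),rect(P))
    m=masks['shelf']; P=X[m]
    A=np.c_[P[:,:2],np.ones(len(P))]; 
    for _ in range(4):
        c=np.linalg.lstsq(A,P[:,2],rcond=None)[0]; r=P[:,2]-A@c; k=abs(r)<.004; A,P=A[k],P[k]
    print('plane',c.round(4),len(P),r.std(),rect(P))
    cv2.imwrite('pics/m_'+n+'.png',np.hstack([masks['shelf'],masks['head']]).astype(np.uint8)*255)
    a=im[200:360,310:510] if n=='top' else im[160:280,310:440]
    cv2.imwrite('pics/crop_'+n+'.png',cv2.resize(a[:,:,::-1],None,fx=3.6,fy=3.6,interpolation=cv2.INTER_CUBIC))
E
```

```text
top {'level': ([32, 255, 238], [0.3894, 0.3101, 0.0324]), 'head': ([29, 180, 255], [0.5079, -0.3411, 0.0864]), 'shelf': ([15, 178, 236], [0.4403, -0.2057, 0.0459])}
level 471 [0.3907 0.2862 0.0341] z pct [0.0174 0.0348 0.0382 0.0404] (array([390.1, 286. ]), array([ 20.4, 138.3]), 0.2)
levelall 1126 [0.3908 0.3668 0.04  ] z pct [0.0175 0.0364 0.0578 0.0595] (array([383.7, 356.9]), array([288.3,  46.9]), 87.2)
shelf 5263 [ 0.4783 -0.1742  0.046 ] z pct [0.0397 0.0458 0.0504 0.0541] (array([ 480.7, -173.3]), array([314.3, 173.5]), 86.9)
head 291 [ 0.5112 -0.3401  0.085 ] z pct [0.0733 0.0857 0.0888 0.0907] (array([ 511.2, -341.5]), array([40.3, 37.3]), 87.1)
plane [0.0016 0.0246 0.0495] 4474 0.0019457789239453796 (array([ 483.8, -159.5]), array([280.9, 173.3]), 88.6)
side {'level': ([16, 74, 90], [0.3865, 0.357, 0.0331]), 'head': ([22, 153, 240], [0.51, -0.3162, 0.0843]), 'shelf': ([16, 148, 215], [0.439, -0.1934, 0.0428])}
level 430 [0.3889 0.2882 0.0322] z pct [0.022  0.0329 0.035  0.0359] (array([388.5, 285.2]), array([ 20.1, 141.2]), 0.1)
levelall 1118 [0.3886 0.3851 0.0428] z pct [0.0191 0.0354 0.0575 0.0586] (array([382.3, 357.8]), array([285.5,  46.3]), 87.2)
shelf 1792 [ 0.4769 -0.1505  0.0435] z pct [0.0344 0.0431 0.0493 0.054 ] (array([ 478.8, -182.8]), array([330.2, 171.6]), 88.3)
head 103 [ 0.5098 -0.3311  0.0785] z pct [0.0683 0.0802 0.0843 0.0856] (array([ 508.3, -337.6]), array([42.2, 38.8]), 42.5)
plane [0.0017 0.024  0.0464] 1406 0.0014315979613687877 (array([ 477.3, -182. ]), array([330.9, 170.8]), 87.6)
```

View pics/crop_top.png

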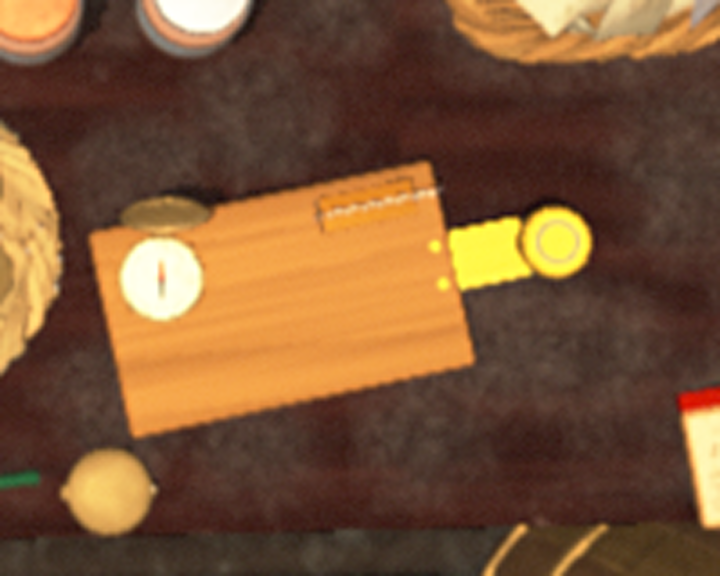

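The crop shows the shelf corners at (90,232), (430,162), (475,362) and (134,437) and the head circle at (557,242) with a radius of about 35. I'll cast these as rays onto their planes.

```bash
cat >> m.py <<'E'
def ray(n,uv,z):
    p=bot.camera_params(n); K,R,t=map(np.array,(p['K'],p['R'],p['t'])); t=t.ravel()
    d=R.T@np.linalg.inv(K)@np.array([uv[0],uv[1],1.]); o=-R.T@t
    return o+d*(z-o[2])/d[2]
E
python3 - <<'E'
from m import *
f=np.load('top0.npz'); im,X=f['im'],f['X']; hsv=cv2.cvtColor(im,cv2.COLOR_RGB2HSV).astype(int); H,S,V=hsv[...,0],hsv[...,1],hsv[...,2]
C=[(90,232),(430,162),(475,362),(134,437)]
for rep in range(1):
    P=np.array([ray('top',np.array(c)/3.6+[310-.36,200-.36],.0495+.0246*y-.002) for c,y in zip(C,(-.06,-.27,-.28,-.1))])
print(P.round(4),P.mean(0).round(4),[np.linalg.norm(P[i]-P[(i+1)%4]).round(4) for i in range(4)])
L=P[0]+P[3]-P[1]-P[2]; yaw=np.arctan2(-L[0],L[1]); print('yaw',np.degrees(yaw))
ey=np.array([-np.sin(yaw),np.cos(yaw)]);ex=np.array([np.cos(yaw),np.sin(yaw)])
c=P.mean(0)[:2]; print('target',c-.03*ex,'head pred',c-.165*ey,'head ray',ray('top',np.array((557,242))/3.6+[309.64,199.64],.086))
# side view head/rays
g=np.load('side0.npz'); XS=g['X']
for n,XX in (('top',X),('side',XS)):
    x,y,z=XX[...,0],XX[...,1],XX[...,2]
    # obstacles in shelf frame
    dx=x-c[0];dy=y-c[1]; a=dx*ex[0]+dy*ex[1]; b=dx*ey[0]+dy*ey[1]
    m=(z>.06)&(abs(a)<.09)&(b>-.2)&(b<.13)&(z<.2)
    for lo,hi in ((-.2,-.13),(-.12,-.02),(.0,.13)):
        k=m&(b>lo)&(b<hi); print(n,lo,k.sum(),a[k].min().round(3) if k.any() else '',a[k].max().round(3) if k.any() else '',b[k].min().round(3) if k.any() else '',b[k].max().round(3) if k.any() else '',z[k].max().round(3) if k.any() else '')
    k=(z>.015)&(z<.15)&(y>.15)&(y<.42)&(x>.3)&(x<.47); print('near level',x[k].min(),[(round(q,2),z[k&(abs(y-q)<.01)].max().round(3) if (k&(abs(y-q)<.01)).any() else 0, x[k&(abs(y-q)<.01)].min().round(3) if (k&(abs(y-q)<.01)).any() else 0,x[k&(abs(y-q)<.01)].max().round(3) if (k&(abs(y-q)<.01)).any() else 0) for q in np.arange(.17,.42,.03)])
# level bar pixels in both views: centroid rays
for n in('top','side'):
    f=np.load(n+'0.npz'); im=f['im']; XX=f['X']; m=(XX[...,1]>.2)&(XX[...,1]<.37)&(XX[...,0]>.37)&(XX[...,0]<.41)&(XX[...,2]>.028)
    print(n,'level top',rect(XX[m]),XX[m][:,2].mean())
E
```

```text
[[ 0.5237 -0.0618  0.046 ]
 [ 0.5629 -0.2763  0.0409]
 [ 0.4375 -0.2999  0.0406]
 [ 0.3965 -0.0859  0.045 ]] [ 0.4801 -0.181   0.0431] [np.float64(0.2181), np.float64(0.1276), np.float64(0.2179), np.float64(0.1295)]
yaw 10.591641219483664
target [ 0.45065893 -0.18648307] head pred [ 0.5104761 -0.3431576] head ray [ 0.51031064 -0.34205244  0.086     ]
top -0.2 298 -0.019 0.021 -0.183 -0.143 0.092
top -0.12 76 0.035 0.056 -0.098 -0.028 0.105
top 0.0 179 0.022 0.076 0.04 0.098 0.114
near level 0.379569175353699 [(np.float64(0.17), np.float64(0.063), np.float64(0.425), np.float64(0.47)), (np.float64(0.2), np.float64(0.061), np.float64(0.434), np.float64(0.47)), (np.float64(0.23), np.float64(0.058), np.float64(0.381), np.float64(0.468)), (np.float64(0.26), np.float64(0.04), np.float64(0.381), np.float64(0.4)), (np.float64(0.29), np.float64(0.04), np.float64(0.38), np.float64(0.4)), (np.float64(0.32), np.float64(0.041), np.float64(0.38), np.float64(0.4)), (np.float64(0.35), np.float64(0.079), np.float64(0.38), np.float64(0.47)), (np.float64(0.38), np.float64(0.085), np.float64(0.459), np.f
[... 415 characters left out ...]
at64(0.23), np.float64(0.053), np.float64(0.379), np.float64(0.47)), (np.float64(0.26), np.float64(0.036), np.float64(0.378), np.float64(0.398)), (np.float64(0.29), np.float64(0.037), np.float64(0.379), np.float64(0.399)), (np.float64(0.32), np.float64(0.036), np.float64(0.379), np.float64(0.398)), (np.float64(0.35), np.float64(0.077), np.float64(0.378), np.float64(0.47)), (np.float64(0.38), np.float64(0.08), np.float64(0.455), np.float64(0.47)), (np.float64(0.41), np.float64(0.08), np.float64(0.457), np.float64(0.47))]
top level top (array([389.9, 284.5]), array([ 20.1, 143.9]), 0.2) 0.034700682725928085
side level top (array([388.4, 288. ]), array([ 20.1, 146.6]), 0.2) 0.032874279576133314
```

Every measurement agrees with the given sizes:

| Thing | Position (m) | Heights and angles |
|---|---|---|
| Level | (0.389, 0.286) | top at 35 mm, along y |
| Shelf centre | (0.480, -0.181) | yaw 10.6°, tilt 24 mrad |
| Head | (0.510, -0.342) | top at 86 mm |

Now I move over the level.

Emit:
{"fn": "step_arm", "kwargs": {"targets": [[0.6,[30,-33,0],[0,0,-0.14]],[0.6,[60,-66,0],[0,0,-0.28]],[0.6,[90,-99,0],[0,0,-0.42]],[0.6,[120,-132,0],[0,0,-0.56]],[0.6,[150,-165,0],[0,0,-0.7]],[0.6,[180,-198,0],[0,0,-0.84]],[0.6,[205,-225,0],[0,0,-0.98]],[0.6,[219,-237,0],[0,0,-1.12]]], "force": 40}}

```text
time: 0.9
ee_pos: [0.3901, 0.2838, 0.2096]
tcp_rot: [-180.0, 0.0, 97.4]
wrist_force: [-0.7, 1.2, -0.7]
opening: 0.0513
grasp_force: 0.0
```

Emit:
{"fn": "step_arm", "kwargs": {"targets": [[0.6,[0,0,-20],[0,0,-0.137]],[0.6,[0,0,-60],[0,0,-0.137]],[0.6,[0,0,-100],[0,0,-0.137]],[0.6,[0,0,-130],[0,0,-0.137]],[0.6,[0,0,-145],[0,0,-0.137]],[0.6,[0,0,-145],[0,0,-0.137]],[0.6,[0,0,-145],[0,0,-0.137]]]}}

```text
time: 1.6
ee_pos: [0.3892, 0.2865, 0.066]
tcp_rot: [180.0, -0.0, 90.0]
wrist_force: [0.5, -0.5, 1.0]
opening: 0.0513
grasp_force: 0.0
```

Emit:
{"fn": "step_arm", "kwargs": {"targets": [[0.6,[0,0,-30],[0,0,0]],[0.6,[0,0,-48],[0,0,0]],[0.6,[0,0,-55],[0,0,0]],[0.6,[0,0,-55],[0,0,0]],[0.15,[0,0,-55],[0,0,0]],[0.1,[0,0,-55],[0,0,0]],[0.1,[0,0,-55],[0,0,0]],[0.1,[0,0,-55],[0,0,0]]], "force": 40}}

```text
time: 2.4
ee_pos: [0.3896, 0.2867, 0.0113]
tcp_rot: [179.9, -0.1, 90.0]
wrist_force: [-0.2, -0.4, 5.8]
opening: 0.0176
grasp_force: 39.1
```

Emit:
{"fn": "step_arm", "kwargs": {"targets": [[0.1,[0,0,0],[0,0,0]],[0.1,[0,0,0],[0,0,0]],[0.1,[0,0,10],[0,0,0]],[0.1,[0,0,30],[0,0,0]],[0.1,[0,0,60],[0,0,0]],[0.1,[0,0,60],[0,0,0]]]}}

```text
time: 3.0
ee_pos: [0.3904, 0.2873, 0.0743]
tcp_rot: [179.7, -0.2, 90.0]
wrist_force: [0.5, 0.2, -0.8]
opening: 0.0178
grasp_force: 39.3
```

Emit:
{"fn": "step_arm", "kwargs": {"targets": [[0.1,[0,0,25],[0,0,0]],[0.1,[0,0,55],[0,0,0]],[0.1,[0,-10,85],[0,0,0]],[0.1,[2,-30,110],[0,0,0]],[0.1,[5,-55,120],[0,0,0]],[0.1,[10,-85,120],[0,0,0.03]],[0.1,[14,-115,120],[0,0,0.05]],[0.1,[18,-150,120],[0,0,0.07]]]}}

```text
time: 3.8
ee_pos: [0.4066, 0.1353, 0.1898]
tcp_rot: [-180.0, -0.0, 94.1]
wrist_force: [0.3, 0.2, -2.0]
opening: 0.0177
grasp_force: 39.4
```

Emit:
{"fn": "step_arm", "kwargs": {"targets": [[0.1,[5,-40,0],[0,0,0.015]],[0.1,[10,-80,0],[0,0,0.03]],[0.1,[15,-120,0],[0,0,0.045]],[0.1,[20,-160,0],[0,0,0.06]],[0.1,[26,-200,0],[0,0,0.075]],[0.1,[32,-240,0],[0,0,0.09]],[0.1,[38,-280,0],[0,0,0.1]],[0.1,[42,-305,0],[0,0,0.11]]]}}

```text
time: 4.6
ee_pos: [0.4486, -0.1713, 0.1896]
tcp_rot: [-180.0, 0.0, 100.2]
wrist_force: [0.4, 0.5, -2.2]
opening: 0.0181
grasp_force: 39.4
```

Emit:
{"fn": "step_arm", "kwargs": {"targets": [[0.1,[1,-13,-10],[0.024,0.004,0.005]],[0.1,[2,-18,-30],[0.024,0.004,0.005]],[0.1,[2,-18,-60],[0.024,0.004,0.005]],[0.1,[2,-18,-80],[0.024,0.004,0.005]],[0.1,[2,-18,-90],[0.024,0.004,0.005]],[0.1,[2,-18,-95],[0.024,0.004,0.005]],[0.1,[2,-18,-95],[0.024,0.004,0.005]],[0.1,[2,-18,-95],[0.024,0.004,0.005]]]}}

```text
time: 5.4
ee_pos: [0.4512, -0.187, 0.0958]
tcp_rot: [179.9, -1.3, 100.6]
wrist_force: [0.3, -0.6, -1.0]
opening: 0.0183
grasp_force: 39.4
```

```bash
cat >> m.py <<'E'
c=np.array([.4801,-.181]); yaw=np.radians(10.6)
ey=np.array([-np.sin(yaw),np.cos(yaw)]);ex=np.array([np.cos(yaw),np.sin(yaw)])
def sf(X): return np.stack([(X[...,:2]-c)@ex,(X[...,:2]-c)@ey,X[...,2]],-1)
E
python3 - <<'E'
from m import *
for n in('side','top'):
    im,X=cloud(n); Y=sf(X); h=cv2.cvtColor(im,cv2.COLOR_RGB2HSV)
    m=(h[...,0]>26)&(h[...,0]<38)&(h[...,1]>150)&(abs(Y[...,0]+.03)<.03)&(abs(Y[...,1])<.08)&(Y[...,2]>.06)
    P=Y[m]; print(n,rect(P),P[:,2].mean(),np.percentile(P[:,2],[5,95]),np.polyfit(P[:,1],P[:,2],1))
    u=(slice(150,300),slice(300,430)) if n=='side' else (slice(220,340),slice(320,450))
    a=cv2.resize(im[u][:,:,::-1],(400,400),interpolation=cv2.INTER_CUBIC)
    cv2.imwrite(f'pics/p_{n}.png',a)
cv2.imwrite('pics/p.png',np.hstack([cv2.imread('pics/p_side.png'),cv2.imread('pics/p_top.png')]))
o=bot.get_obs(); print(o['ee_pos'],o['tcp_rot'],o['wrist_force'],sf(o['ee_pos']))
E
```

```text
side (array([-28.3,  18.1]), array([17.3, 95.2]), 2.7) 0.11787039725064731 [0.11436479 0.12031682] [0.04891797 0.11621276]
top (array([-26.8,  40.2]), array([25.4, 53.6]), 0.7) 0.12164073092118581 [0.11707899 0.12454092] [-0.04560846  0.12366903]
[ 0.45129203 -0.18702109  0.09583557] [179.90131625  -1.34211432 100.60888635] [ 0.70659963 -0.11240156 -1.51740565] [-0.02942396 -0.00061908  0.09583557]
```

View pics/p.png

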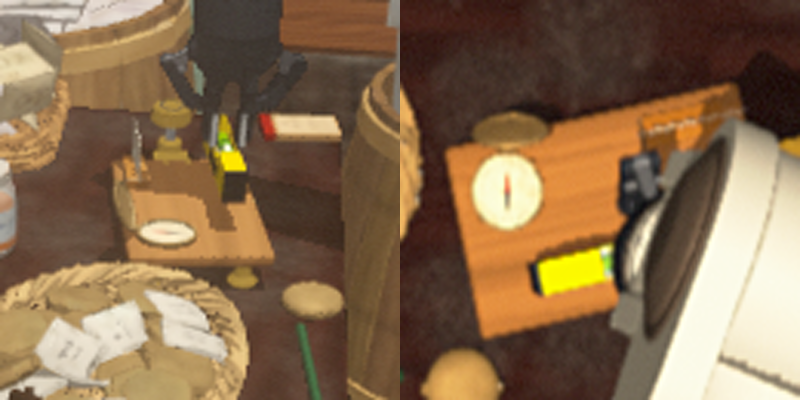

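The side view (left) and top view (right) show the level held evenly over the front of the shelf, and the TCP sits at shelf (-29, -1) mm. I lower it gently until it touches.

Emit:
{"fn": "step_arm", "kwargs": {"targets": [[0.1,[0,0,-15],[0,0,0]],[0.1,[0,0,-28],[0,0,0]],[0.1,[0,0,-33],[0,0,0]],[0.1,[0,0,-34],[0,0,0]],[0.1,[0,0,-34],[0,0,0]],[0.1,[0,0,-35],[0,0,0]],[0.1,[0,0,-35],[0,0,0]]]}}

```text
time: 6.2
ee_pos: [0.451, -0.1869, 0.0601]
tcp_rot: [179.9, -1.4, 100.6]
wrist_force: [-0.7, -1.0, -1.8]
opening: 0.0179
grasp_force: 39.4
```

Emit:
{"fn": "step_arm", "kwargs": {"targets": [[0.1,[0,0,-1],[0,0,0]],[0.1,[0,0,-1],[0,0,0]],[0.1,[0,0,-2],[0,0,0]],[0.1,[0,0,-2],[0,0,0]]]}}

```text
time: 6.6
ee_pos: [0.4507, -0.1869, 0.0577]
tcp_rot: [180.0, -1.4, 100.6]
wrist_force: [-0.2, 0.5, -0.9]
opening: 0.0177
grasp_force: 39.4
```

Emit:
{"fn": "step_arm", "kwargs": {"targets": [[0.1,[0,0,-0.5],[0,0,0]],[0.1,[0,0,-0.5],[0,0,0]],[0.1,[0,0,-1],[0,0,0]],[0.1,[0,0,-1],[0,0,0]]]}}

```text
time: 7.0
ee_pos: [0.4509, -0.1869, 0.0575]
tcp_rot: [179.9, -1.4, 100.6]
wrist_force: [-2.5, 1.6, 5.5]
opening: 0.0179
grasp_force: 40.3
```

The force has risen to 5.5 N, so the level is on the shelf. I let go and lift away.

Emit:
{"fn": "step_arm", "kwargs": {"targets": [[0.25,[0,0,0],[0,0,0]],[0.3,[0,0,0],[0,0,0]],[0.4,[0,0,0],[0,0,0]],[0.45,[0,0,0],[0,0,0]],[0.45,[0,0,0],[0,0,0]],[0.45,[0,0,10],[0,0,0]],[0.45,[0,0,30],[0,0,0]],[0.45,[0,0,60],[0,0,0]]]}}

```text
time: 7.8
ee_pos: [0.45, -0.1865, 0.1169]
tcp_rot: [-179.9, -1.5, 100.6]
wrist_force: [0.9, -0.1, 1.8]
opening: 0.0385
grasp_force: 0.0
```

Emit:
{"fn": "step_arm", "kwargs": {"targets": [[0.45,[0,0,30],[-0.024,-0.004,0]],[0.6,[10,-10,70],[-0.024,-0.004,0]],[0.7,[25,-40,90],[-0.024,-0.004,0]],[0.7,[40,-80,90],[-0.024,-0.004,0]],[0.7,[50,-120,90],[-0.024,-0.004,0]],[0.7,[60,-155,90],[-0.024,-0.004,0]],[0.7,[60,-155,90],[-0.024,-0.004,0]]]}}

```text
time: 8.5
ee_pos: [0.511, -0.3453, 0.2054]
tcp_rot: [-179.9, -0.0, 100.4]
wrist_force: [0.5, 0.3, -0.7]
opening: 0.0596
grasp_force: 0.0
```

```bash
cat >> m.py <<'E'
def look(tag):
    out=[]
    for n in('side','top'):
        im,X=cloud(n); Y=sf(X); h=cv2.cvtColor(im,cv2.COLOR_RGB2HSV)
        m=(abs(Y[...,0]+.03)<.025)&(abs(Y[...,1])<.085)&(Y[...,2]>.066)&(Y[...,2]<.1)
        P=Y[m]
        if len(P)>20: print(n,rect(P),'z fit',np.polyfit(P[:,1],P[:,2],1).round(4))
        u=(slice(180,270),slice(320,420)) if n=='side' else (slice(255,325),slice(340,440))
        np.savez(tag+n,im=im,X=X)
        out.append(cv2.resize(im[u][:,:,::-1],(400,300),interpolation=cv2.INTER_CUBIC))
    cv2.imwrite(f'pics/{tag}.png',np.hstack(out))
    o=bot.get_obs(); print(o['time'],o['ee_pos'],o['tcp_rot'],o['wrist_force'],o['q'].round(1))
E
python3 -c "
from m import *
look('r')"
```

```text
side (array([-29.8,   0.6]), array([ 21.4, 153.4]), 0.2) z fit [0.0001 0.0762]
top (array([-30. ,  -1.6]), array([144.9,  20.8]), 90.0) z fit [0.022 0.08 ]
8.6 [ 0.51058231 -0.34230566  0.20662127] [-1.79963508e+02 -4.41106734e-02  1.00530763e+02] [ 0.16539022  0.78751362 -0.20542934] [-33.8  14.2  20.2  96.1   0.   45.6]
```

View pics/r.png

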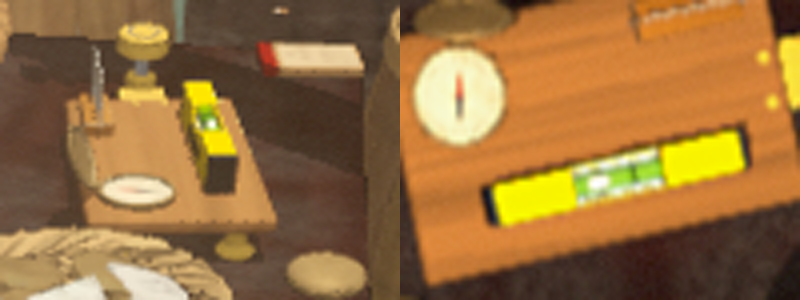

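The level lies at shelf (-30, -1) mm and is stable. The bubble is far to the left of the lines in the top view, at about (598,183) in the crop, and the gripper is over the head. I pre-turn the wrist counter-clockwise to gain range and read the profile of the vial.

Emit:
{"fn": "step_arm", "kwargs": {"targets": [[0.7,[0,0,-20],[0,0,0.14]],[0.7,[0,0,-40],[0,0,0.28]],[0.7,[0,0,-60],[0,0,0.42]],[0.7,[0,0,-70],[0,0,0.56]],[0.7,[0,0,-70],[0,0,0.7]],[0.7,[0,0,-70],[0,0,0.84]],[0.7,[0,0,-70],[0,0,0.98]],[0.7,[0,0,-70],[0,0,1.1]]]}}

```text
time: 9.4
ee_pos: [0.5108, -0.3405, 0.138]
tcp_rot: [-180.0, 0.1, 164.0]
wrist_force: [0.9, 0.1, 0.3]
opening: 0.0599
grasp_force: 0.0
```

```bash
cat >> m.py <<'E'
def prof(n,k=3,zc=.078,x0=-.03):
    p=bot.camera_params(n); K,R,t=map(np.array,(p['K'],p['R'],p['t'])); t=t.ravel()
    im=np.mean([bot.camera(n)[0].astype(np.float32) for _ in range(k)],0)
    s=np.arange(-.032,.0325,.001); o=[]
    for dx in (-.002,0,.002):
        W=np.c_[c+(x0+dx)*ex+s[:,None]*ey,np.full(len(s),zc)]
        q=(K@(R@W.T+t[:,None])); uv=(q[:2]/q[2]).astype(np.float32)
        o.append(cv2.remap(im,uv[0][None],uv[1][None],cv2.INTER_CUBIC)[0])
    return s*1000,np.mean(o,0)
E
python3 - <<'E'
from m import *
for n in('top','side'):
    s,P=prof(n); print(n); print(' '.join(f'{int(a)}:{int(p[0])},{int(p[1])},{int(p[2])}' for a,p in zip(s,P)))
o=bot.get_obs(); print(o['time'],o['ee_pos'],o['tcp_rot'],o['q'].round(1))
E
```

```text
top
-32:250,246,0 -31:252,247,0 -30:255,247,0 -28:256,244,0 -27:237,229,-1 -26:204,209,-4 -25:171,197,2 -24:153,200,21 -23:149,209,43 -22:152,216,54 -21:159,219,56 -20:163,221,58 -19:163,221,58 -18:162,219,57 -17:161,219,55 -16:161,219,54 -15:163,220,54 -14:162,219,55 -13:159,216,55 -12:149,203,53 -11:128,176,45 -10:109,153,36 -9:107,154,30 -8:123,176,33 -7:142,200,41 -6:154,213,48 -5:161,219,54 -4:163,220,56 -3:163,218,57 -2:162,218,56 -1:162,218,55 0:162,219,56 0:163,219,60 1:170,219,76 2:183,221,99 3:201,226,134 4:220,234,171 5:234,239,203 6:241,242,221 7:242,243,226 8:245,245,232 9:247,246,233 10:249,248,235 11:251,249,238 12:247,248,227 13:243,247,208 14:226,240,173 15:200,230,131 16:173,220,92 17:158,216,64 18:154,216,55 19:153,215,53 20:156,214,59 21:169,213,52 22:189,211,31 23:217,218,8 24:239,231,-1 25:251,242,-1 26:253,246,0 27:251,246,0 28:250,246,0 29:249,245,0 30:249,244,0 31:248,244,0 32:249,244,0
side
-32:251,226,0 -31:246,225,0 -30:242,223,0 -28:237,221,1 -27:232,219,1 -26:226,217,2 -25:219,214,2 -24:210,211,3 -23:200,208,2 -22:191,206,1 -21:184,204,1 -20:178,202,0 -1
[... 174 characters left out ...]
117,153,23 -6:113,151,27 -5:113,151,31 -4:115,154,35 -3:119,159,40 -2:124,165,45 -1:130,170,53 0:140,179,67 0:148,185,81 1:157,190,96 2:167,196,112 3:176,200,126 4:187,206,142 5:198,213,158 6:209,220,174 7:219,226,189 8:226,231,199 9:230,234,205 10:234,238,209 11:235,238,206 12:234,239,199 13:230,238,190 14:223,236,178 15:217,233,164 16:211,230,145 17:209,227,125 18:208,225,103 19:210,223,84 20:213,220,66 21:217,219,50 22:222,217,33 23:227,217,18 24:233,218,6 25:238,219,1 26:243,222,0 27:247,224,0 28:251,226,0 29:255,227,0 30:257,228,-1 31:257,228,-1 32:256,228,-1
9.7 [ 0.51083    -0.34141232  0.13726121] [-1.79988381e+02  3.04902795e-02  1.63499201e+02] [-33.8  13.   11.1  88.   -0.  -17.3]
```

In the top view the line is at -9.6 mm, the window runs from -25.5 to 22.5 mm and the bubble centre is at +9.0 mm. That puts the bubble about 10 mm off, so the head needs about 2.7 rad clockwise. I descend onto the head and grip it.

Emit:
{"fn": "step_arm", "kwargs": {"targets": [[0.7,[0,-1,-30],[0,0,0]],[0.7,[0,-1,-55],[0,0,0]],[0.7,[0,-1,-70],[0,0,0]],[0.7,[0,-1,-77],[0,0,0]],[0.7,[0,-1,-77],[0,0,0]],[0.5,[0,-1,-77],[0,0,0]],[0.4,[0,-1,-77],[0,0,0]],[0.3,[0,-1,-77],[0,0,0]]], "force": 40}}

```text
time: 10.5
ee_pos: [0.5115, -0.3427, 0.0617]
tcp_rot: [180.0, 0.1, 163.6]
wrist_force: [-1.0, 4.0, 6.3]
opening: 0.0364
grasp_force: 39.3
```

Emit:
{"fn": "step_arm", "kwargs": {"targets": [[0.3,[0,0,0],[0,0,0]],[0.3,[0,0,0],[0,0,0]],[0.3,[0,0,0],[0,0,-0.05]],[0.3,[0,0,0],[0,0,-0.1]]]}}

```text
time: 10.9
ee_pos: [0.5116, -0.3427, 0.0617]
tcp_rot: [180.0, 0.1, 157.8]
wrist_force: [0.1, 3.9, 5.6]
opening: 0.0366
grasp_force: 39.3
```

Emit:
{"fn": "step_arm", "kwargs": {"targets": [[0.3,[0,0,0],[0,0,-0.1]],[0.3,[0,0,0],[0,0,-0.2]],[0.3,[0,0,0],[0,0,-0.3]],[0.3,[0,0,0],[0,0,-0.4]],[0.3,[0,0,0],[0,0,-0.5]],[0.3,[0,0,0],[0,0,-0.6]],[0.3,[0,0,0],[0,0,-0.7]],[0.3,[0,0,0],[0,0,-0.8]]]}}

```text
time: 11.7
ee_pos: [0.5115, -0.3428, 0.0617]
tcp_rot: [179.9, 0.1, 111.8]
wrist_force: [-0.9, 3.1, 4.9]
opening: 0.0369
grasp_force: 39.4
```

Emit:
{"fn": "step_arm", "kwargs": {"targets": [[0.3,[0,0,0],[0,0,-0.1]],[0.3,[0,0,0],[0,0,-0.2]],[0.3,[0,0,0],[0,0,-0.3]],[0.3,[0,0,0],[0,0,-0.4]],[0.3,[0,0,0],[0,0,-0.5]],[0.3,[0,0,0],[0,0,-0.6]],[0.3,[0,0,0],[0,0,-0.7]],[0.3,[0,0,0],[0,0,-0.8]]]}}

```text
time: 12.5
ee_pos: [0.5113, -0.3428, 0.0617]
tcp_rot: [179.9, -0.0, 66.0]
wrist_force: [-1.2, 4.1, 6.7]
opening: 0.0368
grasp_force: 39.4
```

Emit:
{"fn": "step_arm", "kwargs": {"targets": [[0.3,[0,0,0],[0,0,-0.1]],[0.3,[0,0,0],[0,0,-0.2]],[0.3,[0,0,0],[0,0,-0.3]],[0.3,[0,0,0],[0,0,-0.4]],[0.3,[0,0,0],[0,0,-0.5]],[0.3,[0,0,0],[0,0,-0.6]],[0.3,[0,0,0],[0,0,-0.7]],[0.3,[0,0,0],[0,0,-0.7]]]}}

```text
time: 13.3
ee_pos: [0.5113, -0.3427, 0.0617]
tcp_rot: [179.9, -0.1, 25.9]
wrist_force: [-1.7, 4.2, 7.2]
opening: 0.0368
grasp_force: 39.5
```

Emit:
{"fn": "step_arm", "kwargs": {"targets": [[0.3,[0,0,0],[0,0,0]],[0.3,[0,0,0],[0,0,0]],[0.3,[0,0,0],[0,0,0]],[0.3,[0,0,0],[0,0,0]],[0.3,[0,0,0],[0,0,0]],[0.3,[0,0,0],[0,0,0]],[0.3,[0,0,0],[0,0,0]],[0.3,[0,0,0],[0,0,0]]]}}

```text
time: 14.1
ee_pos: [0.5112, -0.3427, 0.0617]
tcp_rot: [179.9, -0.1, 26.1]
wrist_force: [-1.9, 5.0, 6.3]
opening: 0.0365
grasp_force: 39.5
```

Emit:
{"fn": "step_arm", "kwargs": {"targets": [[0.3,[0,0,0],[0,0,0]],[0.3,[0,0,0],[0,0,0]],[0.3,[0,0,0],[0,0,0]],[0.3,[0,0,0],[0,0,0]],[0.3,[0,0,0],[0,0,0]],[0.3,[0,0,0],[0,0,0]],[0.3,[0,0,0],[0,0,0]],[0.3,[0,0,0],[0,0,0]]]}}

```text
time: 14.9
ee_pos: [0.5113, -0.3427, 0.0617]
tcp_rot: [179.9, -0.1, 26.1]
wrist_force: [-1.2, 3.9, 6.6]
opening: 0.0367
grasp_force: 39.5
```

```bash
cat > b.py <<'E'
from m import *
look('b')
s,P=prof('top'); print(' '.join(f'{round(a)}:{int(p[1])},{int(p[2])}' for a,p in zip(s,P) if abs(a)<27))
E
python3 b.py
```

```text
side (array([-30.3,   5. ]), array([ 21.4, 146.6]), 0.8) z fit [-0.0107  0.0776]
top (array([-29.7,  -1.1]), array([ 20.3, 145.6]), 0.1) z fit [0.0041 0.0812]
15.0 [ 0.511259   -0.3427586   0.06168266] [ 1.79935063e+02 -7.88608111e-02  2.61175169e+01] [-1.76433734  4.3268417   6.64812727] [-33.9  13.5   3.3  79.7   0.  120. ]
-27:221,-4 -26:205,1 -25:203,19 -24:210,43 -23:218,59 -22:223,63 -21:224,62 -20:223,60 -19:222,59 -18:222,58 -17:222,58 -16:223,58 -15:223,58 -14:224,60 -13:217,59 -12:193,51 -11:164,40 -10:153,30 -9:167,26 -8:191,41 -7:212,71 -6:228,116 -5:238,164 -4:244,204 -3:248,228 -2:248,233 -1:249,238 0:249,237 1:249,233 2:249,232 3:249,226 4:251,224 5:242,207 6:215,171 7:183,124 8:169,75 9:177,43 10:196,30 11:214,41 12:224,52 13:226,57 14:224,60 15:223,60 16:223,59 17:223,58 18:224,59 19:223,61 20:222,63 21:220,62 22:217,57 23:219,38 24:230,14 25:242,-1 26:249,-4
```

The bubble runs from about -5.4 to 6.8 mm and the lines are at -10 and +8.2 mm, so it is still about 1.4 mm to the left. I turn 0.36 rad more and let it settle.

Emit:
{"fn": "step_arm", "kwargs": {"targets": [[0.3,[0,0,0],[0,0,-0.1]],[0.3,[0,0,0],[0,0,-0.2]],[0.3,[0,0,0],[0,0,-0.3]],[0.3,[0,0,0],[0,0,-0.36]],[0.3,[0,0,0],[0,0,-0.36]],[0.3,[0,0,0],[0,0,-0.36]],[0.3,[0,0,0],[0,0,-0.36]],[0.3,[0,0,0],[0,0,-0.36]]]}}

```text
time: 15.95
ee_pos: [0.5112, -0.3427, 0.0617]
tcp_rot: [180.0, -0.1, 5.5]
wrist_force: [-3.0, 3.2, 6.0]
opening: 0.0369
grasp_force: 39.5
```

Emit:
{"fn": "step_arm", "kwargs": {"targets": [[0.45,[0,0,0],[0,0,0]],[0.6,[0,0,0],[0,0,0]],[0.7,[0,0,0],[0,0,0]],[0.7,[0,0,0],[0,0,0]],[0.7,[0,0,15],[0,0,0]],[0.7,[0,0,45],[0,0,0]],[0.7,[0,0,80],[0,0,0]],[0.5,[0,0,110],[0,0,0]]]}}

```text
time: 16.75
ee_pos: [0.5108, -0.343, 0.1727]
tcp_rot: [179.9, -0.1, 5.5]
wrist_force: [0.8, -0.2, 0.5]
opening: 0.0464
grasp_force: 0.0
```

Emit:
{"fn": "step_arm", "kwargs": {"targets": [[0,[0,0,0],[0,0,0]],[0,[0,0,0],[0,0,0]],[0,[0,0,0],[0,0,0]],[0,[0,0,0],[0,0,0]],[0,[0,0,0],[0,0,0]],[0,[0,0,0],[0,0,0]],[0,[0,0,0],[0,0,0]]]}}

```text
time: 17.45
ee_pos: [0.5107, -0.3428, 0.1695]
tcp_rot: [-180.0, 0.0, 5.5]
wrist_force: [-0.6, 0.3, 0.4]
opening: -0.0001
grasp_force: 0.0
```

```bash
python3 b.py
```

```text
side (array([-30.1,   3.4]), array([ 20.7, 150.5]), 0.5) z fit [-0.0126  0.078 ]
top (array([-29.9,  -1.1]), array([145.6,  20.5]), 89.9) z fit [-0.0015  0.0816]
17.55 [ 0.51072315 -0.34282831  0.16967392] [-1.79989736e+02  8.54639915e-03  5.48900395e+00] [-0.10737601  0.71382695  0.19952209] [-33.9  13.5  15.2  91.8   0.  140.6]
-27:216,-3 -26:199,2 -25:197,19 -24:204,42 -23:212,57 -22:218,61 -21:219,60 -20:218,58 -19:217,57 -18:216,57 -17:217,57 -16:218,57 -15:218,58 -14:219,59 -13:211,56 -12:185,46 -11:157,33 -10:148,31 -9:163,43 -8:191,78 -7:217,121 -6:237,166 -5:245,200 -4:245,217 -3:246,229 -2:246,230 -1:246,232 0:246,232 1:246,227 2:246,225 3:243,205 4:240,176 5:228,137 6:203,99 7:175,66 8:163,39 9:171,29 10:188,30 11:207,42 12:218,52 13:220,55 14:218,56 15:218,57 16:217,58 17:218,58 18:219,57 19:219,58 20:218,61 21:216,60 22:214,55 23:216,37 24:226,14 25:238,-1 26:245,-3
```

The bubble now runs from -6.5 to 4.8 mm between lines at -10.1 and 8.1 mm, so it is centred. With the fingers shut, I go over the level's right end block to press.

Emit:
{"fn": "step_arm", "kwargs": {"targets": [[0,[-10,20,0],[0,0,0.05]],[0,[-25,50,0],[0,0,0.09]],[0,[-40,85,0],[0,0,0.09]],[0,[-51,108,-10],[0,0,0.09]],[0,[-51,108,-40],[0,0,0.09]],[0,[-51,108,-60],[0,0,0.09]],[0,[-51,108,-70],[0,0,0.09]],[0,[-51,108,-75],[0,0,0.09]]], "force": 20}}

```text
time: 18.5
ee_pos: [0.4595, -0.2348, 0.0942]
tcp_rot: [-180.0, 0.0, 10.6]
wrist_force: [-0.0, 0.9, 0.1]
opening: -0.0001
grasp_force: 0.0
```

Emit:
{"fn": "step_arm", "kwargs": {"targets": [[0,[0,0,0],[0,0,0]],[0,[0,0,0],[0,0,0]],[0,[0,0,-3],[0,0,0]],[0,[0,0,-3],[0,0,0]],[0,[0,0,-3],[0,0,0]]]}}

```text
time: 19.0
ee_pos: [0.4598, -0.2349, 0.092]
tcp_rot: [180.0, -0.0, 10.6]
wrist_force: [0.6, 0.8, 0.3]
opening: 0.0001
grasp_force: 0.0
```

```bash
python3 -c "
from m import *
o=bot.get_obs(); print(o['ee_pos'],sf(o['ee_pos']),o['tcp_rot'],o['wrist_force'])
look('q')"
```

```text
[ 0.45984891 -0.23494144  0.09197019] [-0.02982811 -0.04929573  0.09197019] [ 1.79994978e+02 -9.34744083e-03  1.06417422e+01] [0.60447957 0.79721698 0.28110086]
side (array([-30.3,   2. ]), array([ 20.8, 148. ]), 0.4) z fit [-0.0161  0.078 ]
top (array([-29.8,  13.1]), array([117.4,  20.5]), 89.9) z fit [0.0838 0.0783]
19.1 [ 0.4598326  -0.23491053  0.09192962] [ 1.79998901e+02 -9.04943889e-03  1.06407066e+01] [ 0.3177203  -0.13248461 -0.40789433] [-27.1  -0.3  -8.4  81.9   0.  142.3]
```

View pics/q.png

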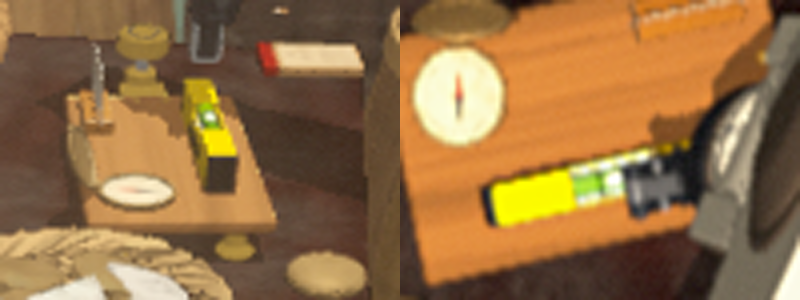

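The side view shows the fingertips above the far (right) end of the level at about (207,60), and the top view shows them over the right block. The gap in the side view looks large, so I check the fingertip position from the side depth.

```bash
python3 - <<'E'
from m import *
f=np.load('qside.npz'); im,X=f['im'],f['X']; Y=sf(X)
for v in range(186,212,2): print(v,[(Y[v,u]*1000).round(0).astype(int).tolist() for u in (368,371,374)], im[v,371])
p=bot.camera_params('side'); K,R,t=map(np.array,(p['K'],p['R'],p['t']))
q=K@(R@np.array([.4598,-.2349,.092])+t.ravel()); print(q[:2]/q[2])
E
```

```text
186 [[-19, -37, 152], [-24, -15, 162], [-32, -16, 162]] [65 54 47]
188 [[-20, -44, 142], [-27, -34, 147], [-35, -33, 148]] [63 53 42]
190 [[-20, -40, 138], [-28, -39, 139], [-36, -35, 140]] [68 56 47]
192 [[-21, -41, 131], [-28, -36, 133], [-36, -31, 136]] [66 56 47]
194 [[-21, -42, 125], [-29, -35, 128], [-38, -37, 127]] [66 57 48]
196 [[-22, -44, 117], [-29, -36, 121], [-38, -34, 122]] [71 60 54]
198 [[-21, -36, 115], [-30, -39, 113], [-39, -42, 112]] [121 112 102]
200 [[-56, -254, -2], [-68, -259, -4], [-77, -255, -2]] [90 58 44]
202 [[-55, -244, -4], [-65, -239, -1], [-76, -245, -5]] [93 65 50]
204 [[-27, -63, 81], [-36, -63, 81], [-74, -230, -4]] [189 157  26]
206 [[-25, -51, 81], [-34, -51, 81], [-73, -220, -7]] [192 161  23]
208 [[-23, -35, 83], [-33, -40, 80], [-70, -203, -6]] [189 157  19]
210 [[-23, -29, 79], [-31, -27, 80], [-40, -27, 80]] [190 174  15]
[369.87838669 202.88665923]
```

The visible tip is about 10 mm higher than the TCP figure, so I descend slowly on force feedback.

Emit:
{"fn": "step_arm", "kwargs": {"targets": [[0,[0,0,-2],[0,0,0]],[0,[0,0,-3],[0,0,0]],[0,[0,0,-4],[0,0,0]],[0,[0,0,-5],[0,0,0]],[0,[0,0,-6],[0,0,0]],[0,[0,0,-6],[0,0,0]]]}}

```text
time: 19.7
ee_pos: [0.4597, -0.2348, 0.0856]
tcp_rot: [-180.0, 0.0, 10.6]
wrist_force: [-0.3, 0.2, 0.1]
opening: 0.0002
grasp_force: 0.0
```

Emit:
{"fn": "step_arm", "kwargs": {"targets": [[0,[0,0,-0.5],[0,0,0]],[0,[0,0,-0.5],[0,0,0]],[0,[0,0,-1],[0,0,0]],[0,[0,0,-1],[0,0,0]]]}}

```text
time: 20.1
ee_pos: [0.4597, -0.2348, 0.0847]
tcp_rot: [-180.0, 0.0, 10.6]
wrist_force: [0.3, -0.2, 0.0]
opening: -0.0001
grasp_force: 0.0
```

Emit:
{"fn": "step_arm", "kwargs": {"targets": [[0,[0,0,-0.5],[0,0,0]],[0,[0,0,-0.5],[0,0,0]],[0,[0,0,-1],[0,0,0]],[0,[0,0,-1],[0,0,0]]]}}

```text
time: 20.5
ee_pos: [0.4597, -0.2348, 0.0837]
tcp_rot: [-180.0, 0.0, 10.6]
wrist_force: [0.1, -0.2, -0.1]
opening: 0.0002
grasp_force: 0.0
```

Emit:
{"fn": "step_arm", "kwargs": {"targets": [[0,[0,0,-0.5],[0,0,0]],[0,[0,0,-0.5],[0,0,0]],[0,[0,0,-0.5],[0,0,0]]]}}

```text
time: 20.8
ee_pos: [0.4598, -0.2348, 0.0833]
tcp_rot: [-180.0, -0.0, 10.6]
wrist_force: [1.1, -0.1, 0.5]
opening: -0.0004
grasp_force: 0.0
```

Emit:
{"fn": "step_arm", "kwargs": {"targets": [[0,[0,0,-0.5],[0,0,0]],[0,[0,0,-0.5],[0,0,0]],[0,[0,0,-0.5],[0,0,0]]]}}

```text
time: 21.1
ee_pos: [0.4598, -0.2349, 0.0828]
tcp_rot: [-180.0, 0.0, 10.6]
wrist_force: [-0.4, 0.2, 1.2]
opening: 0.0003
grasp_force: 0.0
```

Emit:
{"fn": "step_arm", "kwargs": {"targets": [[0,[0,0,-0.5],[0,0,0]],[0,[0,0,-0.5],[0,0,0]],[0,[0,0,-0.5],[0,0,0]]]}}

```text
time: 21.4
ee_pos: [0.4598, -0.2349, 0.0823]
tcp_rot: [-180.0, -0.0, 10.6]
wrist_force: [0.8, -0.2, 0.1]
opening: 0.0001
grasp_force: 0.0
```

Emit:
{"fn": "step_arm", "kwargs": {"targets": [[0,[0,0,-0.3],[0,0,0]],[0,[0,0,-0.3],[0,0,0]],[0,[0,0,-0.3],[0,0,0]]]}}

```text
time: 21.7
ee_pos: [0.4598, -0.2349, 0.082]
tcp_rot: [-180.0, 0.0, 10.6]
wrist_force: [0.7, -0.3, -0.4]
opening: 0.0002
grasp_force: 0.0
```

Emit:
{"fn": "step_arm", "kwargs": {"targets": [[0,[0,0,-0.7],[0,0,0]],[0,[0,0,-0.7],[0,0,0]],[0,[0,0,-0.7],[0,0,0]]]}}

```text
time: 22.0
ee_pos: [0.4598, -0.2348, 0.0812]
tcp_rot: [-180.0, 0.0, 10.6]
wrist_force: [-0.3, 0.5, -0.1]
opening: -0.0001
grasp_force: 0.0
```

Emit:
{"fn": "step_arm", "kwargs": {"targets": [[0,[0,0,-0.7],[0,0,0]],[0,[0,0,-0.7],[0,0,0]],[0,[0,0,-0.7],[0,0,0]]]}}

```text
time: 22.3
ee_pos: [0.4598, -0.2349, 0.0806]
tcp_rot: [-180.0, -0.0, 10.6]
wrist_force: [-0.1, 0.5, 0.3]
opening: -0.0001
grasp_force: 0.0
```

```bash
python3 -c "
from m import *
look('w')
f=np.load('wside.npz'); Y=sf(f['X'])
for v in range(196,212): print(v,[(Y[v,u]*1000).round(0).astype(int).tolist() for u in (368,371)], f['im'][v,371])"
```

```text
side (array([-30.7,   1.4]), array([ 21.1, 151.1]), 0.2) z fit [-0.0217  0.0781]
top (array([-29.8,  16.3]), array([ 20.2, 110.8]), 0.2) z fit [0.0936 0.0779]
22.4 [ 0.45975885 -0.23487035  0.08058741] [-1.79997125e+02  9.69110339e-04  1.06469972e+01] [ 0.31753493 -0.22831991 -0.25033055] [-27.1  -0.2  -9.6  80.6   0.  142.3]
196 [[-22, -43, 117], [-29, -35, 121]] [69 57 50]
197 [[-23, -47, 113], [-29, -31, 120]] [67 57 47]
198 [[-22, -39, 113], [-30, -37, 114]] [72 62 52]
199 [[-22, -39, 110], [-30, -36, 111]] [68 58 49]
200 [[-22, -37, 108], [-30, -33, 109]] [79 70 60]
201 [[-23, -43, 101], [-31, -39, 103]] [110 102  93]
202 [[-55, -244, -4], [-31, -39, 100]] [105  88  77]
203 [[-27, -68, 82], [-37, -72, 80]] [125 100  44]
204 [[-27, -67, 79], [-36, -65, 80]] [187 156  22]
205 [[-26, -56, 82], [-35, -56, 82]] [189 157  19]
206 [[-26, -52, 80], [-34, -51, 81]] [189 156  24]
207 [[-24, -43, 82], [-33, -45, 81]] [189 156  22]
208 [[-25, -43, 78], [-32, -36, 82]] [190 158  24]
209 [[-23, -33, 80], [-32, -32, 81]] [190 158  23]
210 [[-22, -23, 82], [-31, -27, 80]] [190 173  12]
211 [[-23, -27, 77], [-30, -19, 81]] [166 199   0]
```

The visible tip is still about 15 mm above the bar, so I keep lowering it, with finer steps near contact.

Emit:
{"fn": "step_arm", "kwargs": {"targets": [[0,[0,0,-1],[0,0,0]],[0,[0,0,-2],[0,0,0]],[0,[0,0,-3],[0,0,0]],[0,[0,0,-3],[0,0,0]]]}}

```text
time: 22.8
ee_pos: [0.4597, -0.2348, 0.0774]
tcp_rot: [-180.0, 0.0, 10.6]
wrist_force: [0.0, -0.1, 0.0]
opening: -0.0003
grasp_force: 0.0
```

Emit:
{"fn": "step_arm", "kwargs": {"targets": [[0,[0,0,-1],[0,0,0]],[0,[0,0,-2],[0,0,0]],[0,[0,0,-3],[0,0,0]],[0,[0,0,-3],[0,0,0]]]}}

```text
time: 23.2
ee_pos: [0.4597, -0.2348, 0.0744]
tcp_rot: [-180.0, 0.0, 10.6]
wrist_force: [0.2, -0.7, -0.6]
opening: 0.0002
grasp_force: 0.0
```

Emit:
{"fn": "step_arm", "kwargs": {"targets": [[0,[0,0,-1],[0,0,0]],[0,[0,0,-2],[0,0,0]],[0,[0,0,-2],[0,0,0]]]}}

```text
time: 23.5
ee_pos: [0.4597, -0.2348, 0.0724]
tcp_rot: [-180.0, 0.0, 10.6]
wrist_force: [-0.3, -0.2, -0.3]
opening: -0.0001
grasp_force: 0.0
```

```bash
python3 -c "
from m import *
look('x')
f=np.load('xside.npz'); Y=sf(f['X'])
for v in range(200,212): print(v,[(Y[v,u]*1000).round(0).astype(int).tolist() for u in (368,371)], f['im'][v,371])
a=f['im'][170:245,330:430,::-1]; b=np.load('xtop.npz')['im'][255:330,340:440,::-1]
cv2.imwrite('pics/x2.png',cv2.resize(np.hstack([a,b]),None,fx=4,fy=4,interpolation=cv2.INTER_CUBIC))"
```

```text
side (array([-30.4,   5.8]), array([142.9,  21.4]), 89.9) z fit [-0.0419  0.0793]
top (array([-29.8,  17.7]), array([ 20.4, 108.3]), 0.1) z fit [0.0853 0.0781]
23.6 [ 0.45975827 -0.23486172  0.07256058] [-1.79995514e+02  1.38190369e-03  1.06447305e+01] [ 0.10151168 -0.06029283 -0.40636433] [-2.710e+01 -1.000e-01 -1.030e+01  7.980e+01  0.000e+00  1.423e+02]
200 [[-22, -40, 106], [-30, -34, 109]] [77 68 60]
201 [[-23, -42, 102], [-30, -33, 106]] [70 59 50]
202 [[-23, -40, 100], [-30, -33, 103]] [71 62 54]
203 [[-23, -41, 96], [-31, -38, 97]] [96 87 79]
204 [[-23, -40, 93], [-33, -44, 91]] [148 131 100]
205 [[-26, -57, 81], [-35, -60, 79]] [189 157  23]
206 [[-26, -54, 79], [-34, -52, 80]] [188 157  26]
207 [[-24, -40, 83], [-34, -46, 80]] [189 157  19]
208 [[-24, -38, 81], [-32, -35, 82]] [189 158  21]
209 [[-23, -30, 82], [-33, -37, 78]] [190 158  19]
210 [[-22, -24, 82], [-31, -28, 80]] [191 175  22]
211 [[-23, -27, 77], [-30, -19, 81]] [166 200   0]
```

View pics/x2.png

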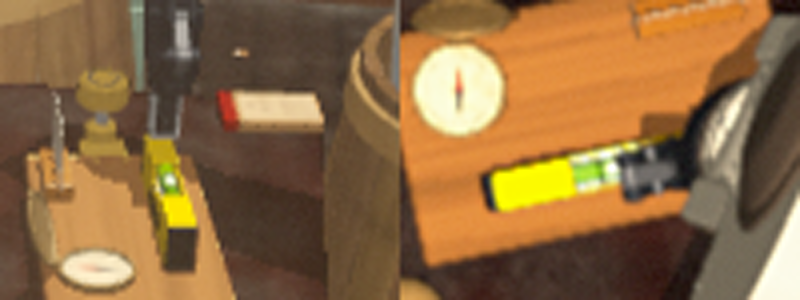

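The side view shows the tips just above the bar's far block, about 10 mm short of it, and the bubble still centred. The real tip is about 20 mm behind the stated TCP, so I continue.

Emit:
{"fn": "step_arm", "kwargs": {"targets": [[0,[0,0,-1],[0,0,0]],[0,[0,0,-2],[0,0,0]],[0,[0,0,-3],[0,0,0]],[0,[0,0,-3],[0,0,0]]]}}

```text
time: 24.0
ee_pos: [0.4597, -0.2348, 0.0694]
tcp_rot: [-180.0, 0.0, 10.6]
wrist_force: [-0.9, 0.4, 0.6]
opening: -0.0003
grasp_force: 0.0
```

Emit:
{"fn": "step_arm", "kwargs": {"targets": [[0,[0,0,-1],[0,0,0]],[0,[0,0,-1],[0,0,0]],[0,[0,0,-2],[0,0,0]],[0,[0,0,-2],[0,0,0]]]}}

```text
time: 24.4
ee_pos: [0.4597, -0.2348, 0.0675]
tcp_rot: [-180.0, 0.0, 10.6]
wrist_force: [0.3, -0.2, -0.4]
opening: 0.0001
grasp_force: 0.0
```

Emit:
{"fn": "step_arm", "kwargs": {"targets": [[0,[0,0,-1],[0,0,0]],[0,[0,0,-1],[0,0,0]],[0,[0,0,-1.5],[0,0,0]],[0,[0,0,-1.5],[0,0,0]]]}}

```text
time: 24.8
ee_pos: [0.4597, -0.2348, 0.066]
tcp_rot: [-180.0, 0.0, 10.6]
wrist_force: [-0.5, 0.3, 0.6]
opening: 0.0001
grasp_force: 0.0
```

Emit:
{"fn": "step_arm", "kwargs": {"targets": [[0,[0,0,-1],[0,0,0]],[0,[0,0,-1],[0,0,0]],[0,[0,0,-1.5],[0,0,0]],[0,[0,0,-1.5],[0,0,0]]]}}

```text
time: 25.2
ee_pos: [0.4598, -0.2348, 0.0645]
tcp_rot: [-180.0, 0.0, 10.6]
wrist_force: [-0.2, 0.1, -0.5]
opening: 0.0003
grasp_force: 0.0
```

Emit:
{"fn": "step_arm", "kwargs": {"targets": [[0,[0,0,-0.5],[0,0,0]],[0,[0,0,-1],[0,0,0]],[0,[0,0,-1],[0,0,0]]]}}

```text
time: 25.5
ee_pos: [0.4597, -0.2349, 0.0635]
tcp_rot: [-180.0, 0.0, 10.6]
wrist_force: [0.2, -0.2, 0.4]
opening: 0.0003
grasp_force: 0.0
```

Emit:
{"fn": "step_arm", "kwargs": {"targets": [[0,[0,0,-0.5],[0,0,0]],[0,[0,0,-1],[0,0,0]],[0,[0,0,-1],[0,0,0]]]}}

```text
time: 25.8
ee_pos: [0.4598, -0.2349, 0.0625]
tcp_rot: [-180.0, 0.0, 10.6]
wrist_force: [-1.0, -0.8, -0.2]
opening: -0.0001
grasp_force: 0.0
```

```bash
python3 -c "
from m import *
look('y')
f=np.load('yside.npz'); Y=sf(f['X'])
for v in range(200,214): print(v,[(Y[v,u]*1000).round(0).astype(int).tolist() for u in (365,368,371)], f['im'][v,371])"
```

```text
side (array([-30.4,   8.1]), array([142. ,  21.7]), 89.7) z fit [-0.0577  0.0801]
top (array([-29.8,  17.5]), array([ 20.3, 108.8]), 0.0) z fit [0.0894 0.0783]
25.9 [ 0.45975161 -0.23484056  0.06256077] [-1.79993052e+02  2.15309634e-03  1.06468231e+01] [-0.08559531 -0.20102967  0.08921987] [-2.710e+01  1.000e-01 -1.130e+01  7.870e+01  0.000e+00  1.423e+02]
200 [[-46, -256, -3], [-23, -43, 105], [-31, -39, 107]] [68 59 49]
201 [[-46, -251, -4], [-22, -40, 103], [-30, -35, 105]] [70 60 51]
202 [[-44, -239, -2], [-23, -41, 99], [-30, -34, 103]] [70 61 51]
203 [[-43, -231, -1], [-23, -38, 97], [-30, -32, 100]] [75 64 56]
204 [[-43, -226, -3], [-24, -43, 92], [-31, -37, 95]] [71 60 50]
205 [[-42, -221, -4], [-24, -44, 88], [-32, -37, 91]] [70 59 50]
206 [[-41, -213, -3], [-24, -44, 85], [-31, -34, 90]] [88 79 71]
207 [[-42, -214, -7], [-23, -38, 84], [-33, -42, 82]] [149 133 102]
208 [[-41, -207, -7], [-24, -40, 80], [-32, -38, 81]] [190 157  23]
209 [[-24, -99, 46], [-23, -30, 82], [-32, -32, 81]] [192 159  24]
210 [[-21, -73, 56], [-22, -24, 82], [-31, -27, 80]] [189 174  16]
211 [[-20, -66, 56], [-22, -25, 78], [-32, -28, 77]] [166 200   1]
212 [[-20, -68, 52], [-22, -23, 76], [-30, -16, 80]] [159 193   4]
213 [[-20, -63, 51], [-22, -21, 74], [-29, -9, 80]] [154 178  85]
```

The tip is within 1–2 mm of the bar.

Emit:
{"fn": "step_arm", "kwargs": {"targets": [[0,[0,0,-0.5],[0,0,0]],[0,[0,0,-0.5],[0,0,0]],[0,[0,0,-1],[0,0,0]],[0,[0,0,-1],[0,0,0]]]}}

```text
time: 26.3
ee_pos: [0.4599, -0.2349, 0.0624]
tcp_rot: [180.0, -0.0, 10.6]
wrist_force: [-2.1, 2.2, 8.6]
opening: 0.0
grasp_force: 4.0
```

That is contact at 8.6 N. I hold it and check the bubble under load.

Emit:
{"fn": "step_arm", "kwargs": {"targets": [[0,[0,0,0],[0,0,0]],[0,[0,0,0],[0,0,0]],[0,[0,0,0],[0,0,0]],[0,[0,0,0],[0,0,0]],[0,[0,0,0],[0,0,0]],[0,[0,0,0],[0,0,0]],[0,[0,0,0],[0,0,0]],[0,[0,0,0],[0,0,0]]]}}

```text
time: 27.1
ee_pos: [0.4599, -0.2349, 0.0624]
tcp_rot: [180.0, -0.0, 10.7]
wrist_force: [-3.0, 1.7, 8.0]
opening: 0.0001
grasp_force: 4.0
```

Emit:
{"fn": "step_arm", "kwargs": {"targets": [[0,[0,0,0],[0,0,0]],[0,[0,0,0],[0,0,0]],[0,[0,0,0],[0,0,0]],[0,[0,0,0],[0,0,0]],[0,[0,0,0],[0,0,0]],[0,[0,0,0],[0,0,0]],[0,[0,0,0],[0,0,0]],[0,[0,0,0],[0,0,0]]]}}

```text
time: 27.9
ee_pos: [0.4599, -0.2349, 0.0624]
tcp_rot: [180.0, -0.0, 10.6]
wrist_force: [-2.6, 0.9, 7.9]
opening: 0.0002
grasp_force: 4.0
```

```bash
python3 - <<'E'
from m import *
look('z')
for n in('top','side'):
    s,P=prof(n); print(n,' '.join(f'{round(a)}:{int(p[1])},{int(p[2])}' for a,p in zip(s,P) if abs(a)<27))
# before/after side crops of the vial
def crop(f): return cv2.resize(np.load(f)['im'][195:232,350:400,::-1],(400,296),interpolation=cv2.INTER_CUBIC)
t=np.load('ztop.npz')['im'][255:325,340:440,::-1]
cv2.imwrite('pics/z2.png',np.vstack([np.hstack([crop('bside.npz'),crop('zside.npz')]),cv2.resize(t,(800,296),interpolation=cv2.INTER_CUBIC)]))
# same side profile from unloaded image b
p=bot.camera_params('side'); K,R,t=map(np.array,(p['K'],p['R'],p['t'])); t=t.ravel()
im=np.load('bside.npz')['im'].astype(np.float32); s=np.arange(-.026,.027,.001); W=np.c_[c-.03*ex+s[:,None]*ey,np.full(len(s),.078)]
q=K@(R@W.T+t[:,None]); uv=(q[:2]/q[2]).astype(np.float32); o=cv2.remap(im,uv[0][None],uv[1][None],cv2.INTER_CUBIC)[0]
print('b side',' '.join(f'{round(a*1000)}:{int(p[1])},{int(p[2])}' for a,p in zip(s,o)))
E
```

```text
side (array([-30.4,   6.4]), array([142.4,  21.4]), 90.0) z fit [-0.0574  0.0804]
top (array([-29.6,  18.2]), array([ 20.6, 106.8]), 0.3) z fit [0.0908 0.0778]
28.0 [ 0.45990001 -0.23490486  0.06240008] [ 1.79977825e+02 -3.80148855e-02  1.06468914e+01] [-2.60771925  1.36314903  7.74305677] [-27.1   0.  -11.3  78.6   0.  142.3]
top -27:42,43 -26:42,43 -25:40,40 -24:43,42 -23:49,47 -22:61,59 -21:79,76 -20:95,91 -19:105,100 -18:105,99 -17:94,89 -16:78,74 -15:61,59 -14:53,52 -13:51,51 -12:52,52 -11:56,56 -10:62,63 -9:69,70 -8:80,81 -7:93,92 -6:99,98 -5:91,90 -4:77,77 -3:65,67 -2:69,68 -1:99,91 0:146,128 1:200,171 2:235,204 3:253,215 4:256,200 5:242,164 6:217,122 7:188,81 8:177,48 9:186,34 10:204,33 11:220,46 12:229,56 13:230,58 14:228,59 15:227,60 16:226,59 17:227,59 18:228,61 19:228,62 20:227,64 21:226,64 22:224,58 23:226,39 24:235,14 25:245,-1 26:251,-4
side -27:181,11 -26:184,9 -25:187,7 -24:191,5 -23:193,2 -22:195,0 -21:195,0 -20:195,1 -19:194,7 -18:192,17 -17:189,28 -16:187,39 -15:184,53 -14:182,71 -13:183,88 -12:187,107 -11:192,124 -10:200,139 -9:207,149 -8:215,160 -7:223,174 -6:22
[... 165 characters left out ...]
6 11:169,28 12:170,18 13:171,15 14:174,14 15:177,15 16:182,15 17:188,13 18:194,10 19:200,7 20:206,5 21:212,3 22:217,1 23:222,0 24:226,-1 25:228,-1 26:230,-1
b side -26:194,6 -25:190,7 -24:189,5 -23:189,2 -22:190,-1 -21:191,-2 -20:192,-1 -19:191,2 -18:187,13 -17:184,24 -16:180,36 -15:177,51 -14:176,72 -13:178,91 -12:184,114 -11:193,133 -10:203,150 -9:213,162 -8:224,175 -7:234,188 -6:241,202 -5:246,212 -4:249,220 -3:250,225 -2:248,224 -1:243,216 0:236,202 1:228,187 2:216,166 3:206,147 4:194,122 5:184,100 6:177,79 7:173,60 8:172,48 9:173,36 10:176,27 11:177,17 12:178,7 13:179,5 14:180,6 15:181,8 16:184,11 17:188,10 18:194,8 19:199,6 20:205,3 21:210,2 22:216,0 23:220,0 24:224,0 25:226,0 26:227,0
```

View pics/z2.png

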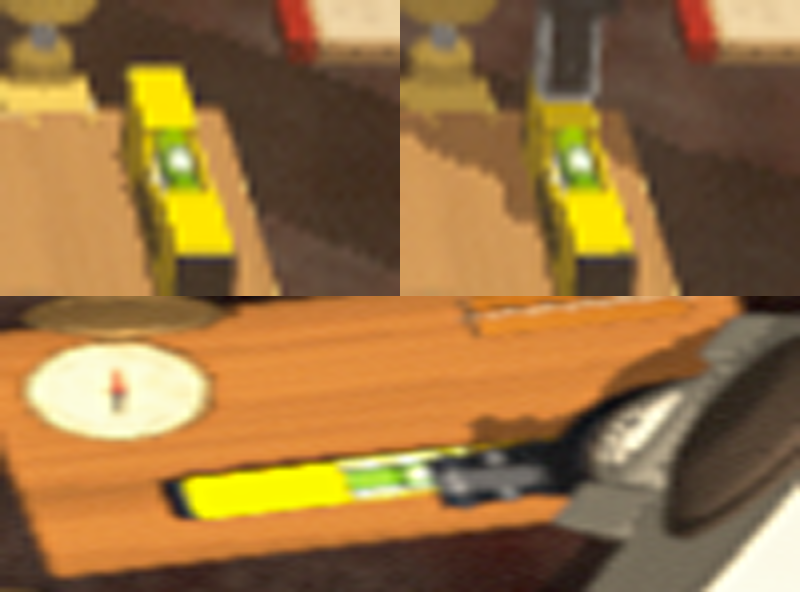

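The lower picture is the top view under load, where the bubble's left edge is at 5.4 mm against the line at 8.1 mm. The side views before and after (upper left and right) match, so the bubble is centred under a steady 8 N. I hand it in.

```bash
python3 -c "
from workcell import bot
print(bot.job_done())"
```

```text
the job is handed in; nothing more can be done
None
```

I handed the job in at about 28 s: the level lies lengthwise along the shelf front, the screw is turned until the bubble rests between the lines, and the shut fingers still press the level's right end block at about 8 N.

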